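Fit the matching lamp stem to the driftwood base

TASK

One of the lamp stems leaning on the wooden rests has a flange whose bolt holes match the studs of the driftwood base on the green mat (the other base, at the far left, is a spare). First stand that stem upright on the round wooden board and let go of it, then take it again from above and lower it gently over the studs, feeling for them, until its flange lies fully down on the stud plate; let go. Leave the other two stems and everything else on the table where they are.

Things in the scene. Friction and masses are not known exactly. Their poses are not given: they have to be found in the camera images.
- stem_three: lamp stem, 160 mm long, about 0.4 kg: brass tube 24 x 24 mm square upright on the middle of an aluminium flange 100 x 100 x 8 mm; centre of mass 35 mm above the underside. Origin: centre of the flange underside; z along the tube to its free end; x, y along the flats. Three 12 mm through holes at (32, 0), (-28, 28), (-28, -28) mm. Fits only base_three, x the same way as the base's x
- stem_four: lamp stem of the same size and frame as stem_three, but four 12 mm holes in a rectangle at (+-32, +-20) mm. Fits only base_four, its x along or against the base's x
- stem_cross: lamp stem of the same size and frame as stem_three, but four 12 mm holes in a cross at (+-32, 0) and (0, +-32) mm. Fits neither base
- base_three: driftwood lamp base, 180 mm across, fixed; a dark steel stud plate 104 x 104 mm on top with three brass studs. Origin: centre of its underside, on the table; z up. The base to fit is the one centred on the green mat; the other, at the far left, is a spare
- base_four: driftwood lamp base, 180 mm across, fixed; a dark steel stud plate 104 x 104 mm on top with four brass studs. Origin: centre of its underside, on the table; z up. The base to fit is the one centred on the green mat; the other, at the far left, is a spare
- base_three_top (a point): point on base_three, 100 mm above its origin, level with the plate's upper face, axes as the base's. Studs: 9 mm thick, chamfered, 22 mm tall, at (32, 0), (-28, 28), (-28, -28) mm from the plate's centre. The plate is turned like the base but clamped up to 8 mm either way from this point along the base's x (0 in y): not in the pose, so look or feel; it slides only if pushed sideways by over 25 N
- base_four_top (a point): point on base_four, 100 mm above its origin, level with the plate's upper face, axes as the base's. Studs: 9 mm thick, chamfered, 22 mm tall, at (+-32, +-20) mm from the plate's centre. The plate is turned like the base but clamped up to 8 mm either way from this point along the base's x (0 in y): not in the pose, so look or feel; it slides only if pushed sideways by over 25 N
- mat: thin green mat, 240 x 240 mm, 2 mm thick (flat, no obstacle), fixed; origin at its centre on the table; the base to be fitted stands on it, centre on centre, in its own yaw
- board: round board of light wood, 220 mm across, 12 mm thick, fixed on the table; origin: centre of its underside, upper face 12 mm above it
- rest_three: fixed wooden rest block, 36 x 70 mm, about 75 mm high, under stem_three; origin: centre of its underside. At the start the stem leans on it: tube along the block's +x, roughly away from the arm, free end 18 deg above level, a flange edge on the table, stem x pointing down; the block touches the tube about 125 mm from the stem's origin, the stretch before it is free
- rest_four: the same kind of rest block, under stem_four
- rest_cross: the same kind of rest block, under stem_cross
- flask: bystander: yellow flask 68 mm across, 210 mm tall, standing; origin: centre of its underside
- tape_measure: bystander: yellow and black tape measure 70 x 34 x 62 mm; origin: centre of its underside
- tape_roll: bystander: pale blue roll of tape, 92 mm across, 48 mm high; origin: centre of its underside
- spanner: bystander: flat spanner 150 mm long lying on the table, origin near its middle, along its x
Things that resemble listed ones, but are neither listed nor needed, are in the scene too. What is shaped like the stem_four but turquoise is not meant.

How it is judged:
On the way, in this order (a step that is already met when the one before it is completed fails the run):
1. the matching stem stands upright on the round board, let go (((angle between stem_three's own z axis and vertical below 0.05 rad and linear speed of stem_three below 0.02 m/s and contact force between the fingers and stem_three below 0.2 N and horizontal distance between stem_three and board below 0.11 m and height (world z) of stem_three between 0.008 and 0.018 m) or (angle between stem_four's own z axis and vertical below 0.05 rad and linear speed of stem_four below 0.02 m/s and contact force between the fingers and stem_four below 0.2 N and horizontal distance between stem_four and board below 0.11 m and height (world z) of stem_four between 0.008 and 0.018 m))), for 0.2 s.
2. the matching stem is held again above the board (((contact force between the fingers and stem_three above 1 N and height (world z) of stem_three above 0.03 m) or (contact force between the fingers and stem_four above 1 N and height (world z) of stem_four above 0.03 m))), for 0.1 s.
At the end, for the whole second after the job is handed in: The stem whose holes match the base on the green mat stands on that base with its studs through its holes: upright within 0.05 rad, flange underside 95 to 104 mm above the table (plate at 100), within 14 mm of the mat's centre in plan, released and at rest (((angle between stem_three's own z axis and vertical below 0.05 rad and linear speed of stem_three below 0.02 m/s and contact force between the fingers and stem_three below 0.2 N and height (world z) of stem_three between 0.095 and 0.104 m and horizontal distance between stem_three and mat below 0.014 m) or (angle between stem_four's own z axis and vertical below 0.05 rad and linear speed of stem_four below 0.02 m/s and contact force between the fingers and stem_four below 0.2 N and height (world z) of stem_four between 0.095 and 0.104 m and horizontal distance between stem_four and mat below 0.014 m))); the robot touches nothing.
It fails at once if a second stem, the cross stem or a bystander is moved more than 40 mm (distance of any of stem_cross, flask, tape_measure, tape_roll, spanner from where it was at the start of the episode above 0.04 m or distance of each of stem_three, stem_four from where it was at the start of the episode above 0.04 m).
It fails at once if a stem drops or is rammed onto the studs (faster than 0.25 m/s there) ((horizontal distance between stem_three and mat below 0.03 m and height (world z) of stem_three below 0.13 m and linear speed of stem_three above 0.25 m/s) or (horizontal distance between stem_four and mat below 0.03 m and height (world z) of stem_four below 0.13 m and linear speed of stem_four above 0.25 m/s) or (horizontal distance between stem_cross and mat below 0.03 m and height (world z) of stem_cross below 0.13 m and linear speed of stem_cross above 0.25 m/s)).
It also fails if it takes over 72 s, if anything falls off the work surface, if the arm or the gripper's body presses on something with over 40 N, if the wrist force passes 120 N, or if a joint passes its speed limit or range.

ROBOT

A 6-joint arm with a two-finger parallel gripper is mounted at the origin on the work surface. World frame = base frame: x ahead of the robot, y to its left, z up, the work surface at z = 0. Lengths are in m, angles in rad, forces in N, time in s.
With the tool pointing down it reaches from about 0.4 to 0.825 m from the base axis. Payload 7 kg.
Tool frame: the origin (TCP) lies at the centre of the arm's flange, where the gripper is bolted on; the fingertips stand 178 mm ahead of it and the grasp point (between the pads) lies 159 mm ahead of it; z points along the fingers, y is the direction in which the jaws open and shut (so a half turn about z gives the same grasp; the last joint's range is limited). The gripper opens to 88 mm and grips with 3 to 60 N. Pads are 19 mm wide; open, the fingers measure 130 mm over their backs; the gripper's body (78 mm by 193 mm) begins 47 mm behind the grasp point.
Start: joints at [1.49, 0.359, 0.012, 0, -1.224, -0.288], TCP at [0.243, 0.63, 0.405] pointing down, gripper open.
Joint ranges: [-3.07, 3.07], [-1.43, 2.12], [-1.02, 1.25], [-3.03, 1.67], [-3.05, -0], [-3.03, 3.03]. Speed limits (rad/s): [2.39, 2.39, 3.01, 3.14, 3.14, 3.14].

INTERFACE

Orientations are given as [roll, pitch, yaw] about the fixed x, y, z axes, in that order (R = Rz(yaw) Ry(pitch) Rx(roll)).
In Python, from station import arm gives the robot as it stands.
- The arm moves only by the shell command python3 -m handwheel 'ROWS' [OPENING] [FORCE]. ROWS is JSON, a list of rows, each a list of 4 numbers: the shift along the world's x, y, z in cm, then the turn about the world's z in rad. In form: [[dx, dy, dz, yaw], ...]. A call has 1 to 20 rows; each row shifts and turns the commanded pose from where the row before left it; what a row does not reach is not made up. A row lasts 1/10 s, in which the tool goes at most 50 mm and 8.59 degrees, less where a joint would pass 70% of its speed; a pose out of reach is approached as far as the arm can. A call is refused whole if a number of a shift passes 5 or a number of a turn 0.15, either way. A call with a gripper value outside its range is refused whole. OPENING is the closure, from 0 (fully open) to 1 (shut), set as the call begins (- or left out, the last holds). The fingers move at their own pace and stop on an object; FORCE is the grip in N (left out, the last holds). Time passes only in rows, so rows that do not move let the fingers close. It gives the time, the measured TCP pose, the force and the opening at its end, in the units of the state.
- arm.get_state(): the state, without advancing time (a new reading comes with each control period).
- arm.grab_frame(name): name is "scene" or "top" or "wrist"; returns a dict with "image" (480x640x3 uint8, red, green, blue), "depth" (480x640 float32, m along the optical axis (not along the pixel's ray), 0 where there is no reading), "vfov" (degrees; the focal length in pixels is half the picture's height over the tangent of half this angle, whatever the lens; pixels are square), "cx", "cy" (the principal point, pixels), "rvec" (rotation vector, rad) and "tvec" (3), from world to camera coordinates, as OpenCV has them. Camera axes: x right, y down, z forward; pixel columns grow to the right and rows downward; lengths in m; the calibration is good to about 2 mm. A picture is of the moment at which its call begins.
- arm.job_done(): hands the job in, once; it reports no verdict.
The state is a dict: "t": time; "q": joint angles; "qd": joint speeds; "joint_efforts": joint torques, N m; "eef_pos": TCP position; "ee_rot": TCP orientation; "force": force on the tool from outside, world axes, zero at the start; "moment": the same for the moment, N m; "width": finger opening in m.
Only numpy, scipy, OpenCV 4.12 (cv2) and the standard library are available. Lean on these libraries where they do the work, as an engineer would, in place of code of your own. Each camera call takes 0.05 s, during which the arm holds its last target.

## Working session

There is one attempt and no reset: what is moved stays moved. The work goes in short steps, Python scripts to look and compute and a shell command to move; the robot and the scene stay as the last step left them, time stands still between calls to the robot, and variables do not carry over. Pictures are saved under pics/ and viewed, and the job is handed in when it is done.

```bash
mkdir -p pics; ls; python3 - <<'E'
from station import arm
import cv2,pickle
s=arm.get_state(); print({k:s[k] for k in("t","eef_pos","ee_rot","force","width")})
for n in("scene","top","wrist"):
    f=arm.grab_frame(n); pickle.dump(f,open(f"pics/{n}0.pkl","wb"))
    cv2.imwrite(f"pics/{n}0.png",f["image"][:,:,::-1]); print(n,f["vfov"],f["cx"],f["cy"],f["rvec"],f["tvec"])
E
```

```text
pics
{'t': 0.0, 'eef_pos': array([0.2432575 , 0.62942854, 0.40372398]), 'ee_rot': array([ 3.13993522e+00, -1.38536881e-04, -3.68915252e-01]), 'force': array([-0.44478964,  0.74362146,  0.11506592]), 'width': 0.08778818545057118}
scene 42.5502230170543 317.2273384904543 236.6971226833826 [ 2.16916025  0.97171761 -0.43079405] [-0.33252335 -0.13704607  2.03637807]
top 50.90076924593182 320.05235405448826 238.18315375778982 [ 2.17722836 -2.17585937  0.11327136] [0.03306806 0.46348719 1.37495083]
wrist 65.73122895340921 318.985621706688 232.78530561879197 [-1.67750146  2.44710613  0.33352475] [ 0.67403873 -0.03419101  0.39053327]
```

View pics/top0.png

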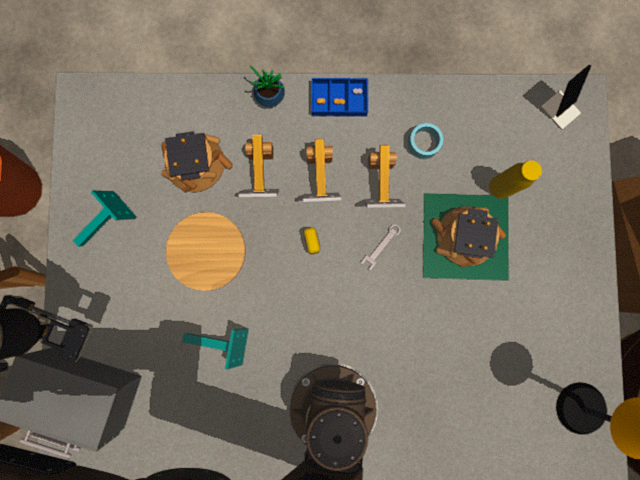

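View pics/scene0.png

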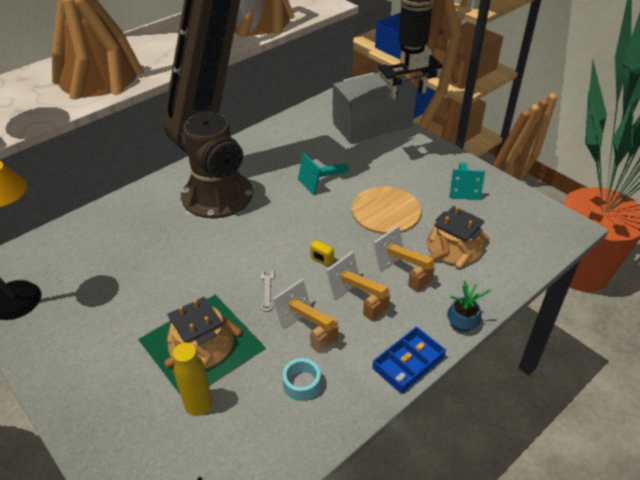

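View pics/wrist0.png

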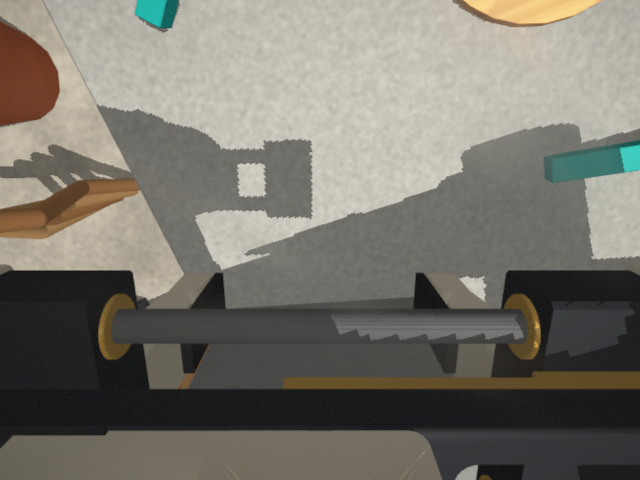

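```bash
python3 - <<'E'
import cv2,pickle,numpy as np
t=cv2.imread("pics/top0.png"); s=cv2.imread("pics/scene0.png")
def c(im,x0,y0,x1,y1,w,h): return cv2.resize(im[y0:y1,x0:x1],(w,h),interpolation=cv2.INTER_CUBIC)
a=np.vstack([np.hstack([c(t,430,190,520,280,400,300),c(s,150,285,250,360,400,300)]),
 np.hstack([c(t,230,120,410,215,400,300)*1,c(s,265,220,445,355,400,300)])])
cv2.imwrite("pics/z1.png",a)
E
```

```text
(no output)
```

View pics/z1.png

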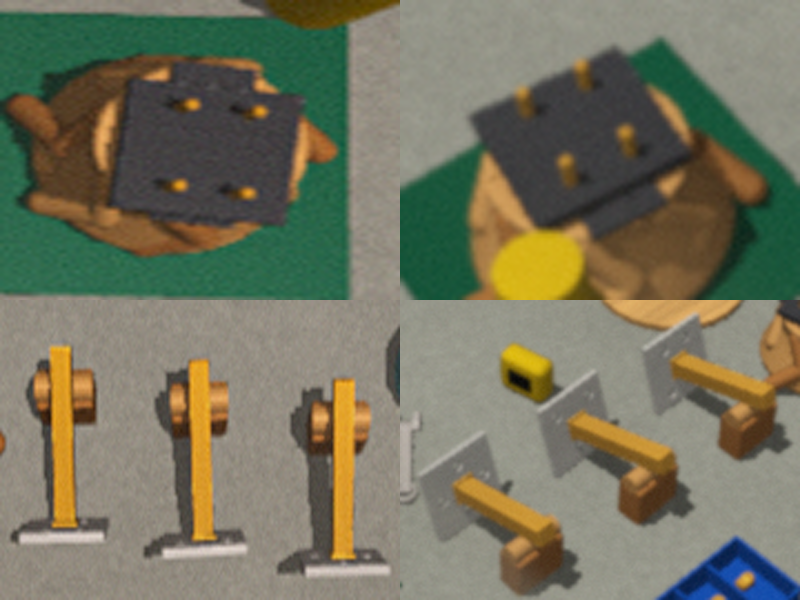

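```bash
python3 - <<'E'
import cv2,pickle,numpy as np
s=cv2.imread("pics/scene0.png")
def c(im,x0,y0,x1,y1,w,h): return cv2.resize(im[y0:y1,x0:x1],(w,h),interpolation=cv2.INTER_CUBIC)
a=np.hstack([c(s,270,278,315,330,266,308),c(s,324,250,369,302,266,308),c(s,370,224,415,276,266,308)])
cv2.imwrite("pics/z2.png",a)
E
```

```text
(no output)
```

View pics/z2.png

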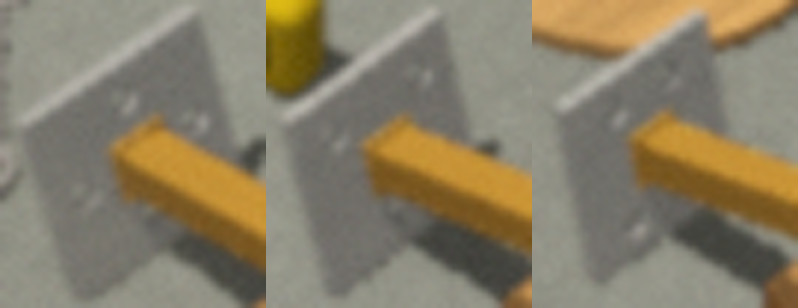

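```bash
cat > h.py <<'E'
import cv2,pickle,numpy as np
from station import arm
def grab(n,name):
    f=arm.grab_frame(n); pickle.dump(f,open(f"pics/{name}.pkl","wb")); cv2.imwrite(f"pics/{name}.png",f["image"][:,:,::-1]); return f
def load(name): return pickle.load(open(f"pics/{name}.pkl","rb"))
def K(f):
    fl=240/np.tan(np.radians(f["vfov"]/2)); return np.array([[fl,0,f["cx"]],[0,fl,f["cy"]],[0,0,1.]])
def RT(f): return cv2.Rodrigues(np.array(f["rvec"],float))[0],np.array(f["tvec"],float).reshape(3)
def proj(f,P):
    return cv2.projectPoints(np.array(P,float).reshape(-1,1,3),np.array(f["rvec"],float),np.array(f["tvec"],float),K(f),None)[0].reshape(-1,2)
def ray(f,u,v):
    R,t=RT(f); d=R.T@np.linalg.solve(K(f),np.array([u,v,1.])); return -R.T@t,d
def atz(f,u,v,z):
    o,d=ray(f,u,v); return o+d*(z-o[2])/d[2]
def cloud(f):
    R,t=RT(f); v,u=np.mgrid[0:480,0:640]; D=f["depth"]; p=np.stack([u,v,np.ones_like(u)],-1)@np.linalg.inv(K(f)).T*D[...,None]
    w=(p-t)@R; w[D==0]=np.nan; return w
E
python3 - <<'E'
from h import *
f=load("top0"); W=cloud(f); np.set_printoptions(precision=4,suppress=True)
hsv=cv2.cvtColor(f["image"],cv2.COLOR_RGB2HSV)
print("cam",ray(f,320,240)[0])
# board
for nm,(u,v) in dict(board=(206,251),plate=(475,235),fl4=(258,193),tip4=(258,137)).items(): print(nm,W[v,u],atz(f,u,v,0))
bm=(abs(W[...,2]-.012)<.006)&(abs(np.mgrid[0:480,0:640][1]-206)<48)&(abs(np.mgrid[0:480,0:640][0]-251)<48)
bm=bm&(hsv[...,1]>60)
v,u=np.nonzero(bm);(c,r)=cv2.minEnclosingCircle(np.stack([u,v],1).astype(np.float32));print("board",c,r,atz(f,*c,.012))
g=(hsv[...,0]>60)&(hsv[...,0]<90)&(hsv[...,1]>120)
g[:, :400]=0; g[:180]=0; g[300:]=0
v,u=np.nonzero(g); rc=cv2.minAreaRect(np.stack([u,v],1).astype(np.float32)); b=cv2.boxPoints(rc); Bp=np.array([atz(f,*p,.002) for p in b]); print("mat",Bp.mean(0),Bp)
# stems tubes: brass saturated, height
tube=(hsv[...,0]>12)&(hsv[...,0]<30)&(hsv[...,1]>150)&(W[...,2]>.05)&(W[...,2]<.13)
for x0,x1 in((240,280),(300,345),(365,400)):
    m=tube.copy(); m[:,:x0]=0;m[:,x1:]=0;m[:128]=0;m[215:]=0
    P=W[m]; c=P.mean(0);U,S,V=np.linalg.svd(P-c); d=V[0]*np.sign(V[0][0]); print("tube",c,d,np.degrees(np.arctan2(d[1],d[0])),np.degrees(np.arcsin(d[2])),len(P), ((P-c)@d).min(),((P-c)@d).max())
E
```

```text
cam [0.3303 0.0453 1.4125]
board [0.4282 0.3498 0.0135] [0.4292 0.3527 0.    ]
plate [ 0.4652 -0.3736  0.0963] [ 0.4751 -0.4043  0.    ]
fl4 [0.5791 0.1999 0.08  ] [0.5941 0.2091 0.    ]
tip4 [0.7253 0.1989 0.1041] [0.7567 0.2111 0.    ]
board (204.85484313964844, 250.6290283203125) 40.21521759033203 [0.4294 0.3533 0.012 ]
mat [ 0.4715 -0.3768  0.002 ] [[ 0.5917 -0.2619  0.002 ]
 [ 0.5921 -0.4983  0.002 ]
 [ 0.3512 -0.4898  0.002 ]
 [ 0.3511 -0.2572  0.002 ]]
tube [0.6723 0.1993 0.0804] [0.9864 0.0031 0.1642] 0.17763004922268355 9.448791444518049 720 -0.0863894385909222 0.06139987922691031
tube [0.6611 0.0344 0.081 ] [0.9834 0.0499 0.1746] 2.9062128476003313 10.055329940584626 667 -0.08658016758776615 0.06330504973457537
tube [ 0.6431 -0.1367  0.0811] [0.9826 0.0405 0.1812] 2.35836809551732 10.438830138356215 671 -0.08456395357768609 0.06599248920630946
```

```bash
python3 - <<'E'
from h import *
np.set_printoptions(precision=4,suppress=True)
f=load("top0"); W=cloud(f);s=load("scene0")
hsv=cv2.cvtColor(f["image"],cv2.COLOR_RGB2HSV)
tube=(hsv[...,0]>12)&(hsv[...,0]<30)&(hsv[...,1]>150)&(W[...,2]<.14)
im=s["image"][:,:,::-1].copy(); im=cv2.resize(im,None,fx=5,fy=5,interpolation=cv2.INTER_CUBIC)
out=[]
for x0,x1,h in((240,280,"four"),(300,345,"three"),(365,400,"cross")):
    m=tube.copy(); m[:,:x0]=0;m[:,x1:]=0;m[:128]=0;m[215:]=0
    P=W[m]; P=P[P[:,2]>.05]
    for _ in range(8):   # top face plane z=a+bx, RANSAC-ish upper trim
        A=np.c_[np.ones(len(P)),P[:,0]]; k=np.linalg.lstsq(A,P[:,2],rcond=None)[0]; r=P[:,2]-A@k; P=P[r>-.006] 
    ky=np.polyfit(P[:,0],P[:,1],1); yaw=np.arctan(ky[0]); pit=np.arctan(k[1]); 
    xe=P[:,0].max(); print(h,"yaw",np.degrees(yaw),"pitch",np.degrees(pit),len(P),P[:,0].min(),xe)
    # free end top at x=xe ; origin from geometry
    th=np.radians(18); d=np.array([np.cos(yaw),np.sin(yaw),0]); z=d*np.cos(th)+[0,0,np.sin(th)]; x=d*np.sin(th)-[0,0,np.cos(th)]; y=np.cross(z,x)
    e=np.array([xe,np.polyval(ky,xe),0]); # horizontally: origin+160z-12x
    o=e-160e-3*z*[1,1,0]+.012*x*[1,1,0]; o[2]=.0476
    print(" origin",o)
    H=dict(four=[(32,20),(32,-20),(-32,20),(-32,-20)],three=[(32,0),(-28,28),(-28,-28)],cross=[(32,0),(-32,0),(0,32),(0,-32)])
    pn=proj(s,[o+.008*z+x*a*1e-3+y*b*1e-3 for a,b in H[h]])
    for p in pn: cv2.circle(im,tuple(int(q*5+2) for q in p),9,(0,0,255),1)
    for p in proj(s,[o+.008*z+x*a+y*b for a in(-.05,.05) for b in(-.05,.05)]): cv2.circle(im,tuple(int(q*5+2) for q in p),4,(255,0,0),2)
c=im[220*5:335*5,265*5:425*5]
cv2.imwrite("pics/z3.png",c)
E
```

```text
four yaw 0.9565183695460046 pitch 17.5966912790498 485 0.5865187576368096 0.7304901609186976
 origin [0.5821 0.1986 0.0476]
three yaw 2.165802449413048 pitch 17.419466832875624 456 0.576308460567158 0.7202886997711592
 origin [0.5719 0.0305 0.0476]
cross yaw 0.5554817011455172 pitch 17.507503388342155 480 0.5599339340981855 0.7045693010246397
 origin [ 0.5561 -0.1392  0.0476]
```

View pics/z3.png

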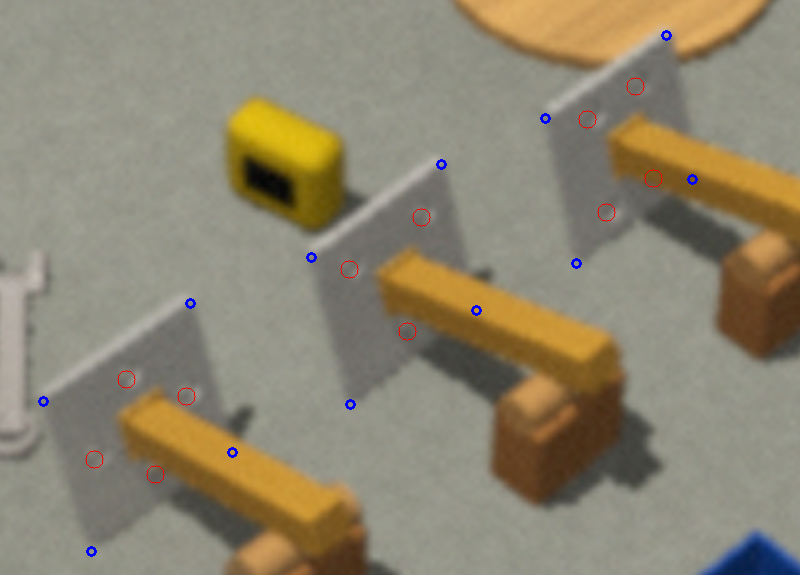

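Candidates, with scene pixels: the stem at (405,262) has two close upper holes and a lower-left hole, which is the rectangle pattern (stem_four). The stem at (355,285) is stem_three, and the one at (300,310) is stem_cross. The turquoise ones at (320,172) and (466,183) are decoys. The mat base at (197,320) has four studs in a rectangle, so stem_four is the target, and the overlay confirms it.

```bash
python3 -m handwheel '[[3.2,-3.6,0,0.032],[3.2,-3.6,0,0.032],[3.2,-3.6,0,0.032],[3.2,-3.6,0,0.032],[3.2,-3.6,0,0.032],[3.2,-3.6,0,0.032],[3.2,-3.6,0,0.032],[3.2,-3.6,0,0.032],[3.2,-3.6,0,0.032],[3.2,-3.6,0,0.032],[3.2,-3.6,0,0.032],[2.5,-3.4,0,0.033],[0,0,0,0],[0,0,0,0]]' 0 10
python3 - <<'E'
from h import *
f=grab("wrist","w1"); print(ray(f,320,240)); print(arm.get_state()["q"])
E
```

```text
t: 1.55
eef_pos: [0.6208, 0.1984, 0.404]
ee_rot: [3.141, 0.001, 0.014]
force: [-0.8, 0.6, 0.2]
width: 0.0875
(array([0.69303007, 0.19987522, 0.38359904]), array([-0.28953889, -0.00841368, -0.9573302 ]))
[ 6.09619547e-01  3.20992716e-01 -4.40128367e-02 -2.67857375e-04
 -1.20651446e+00  9.76254381e-01]
```

View pics/w1.png

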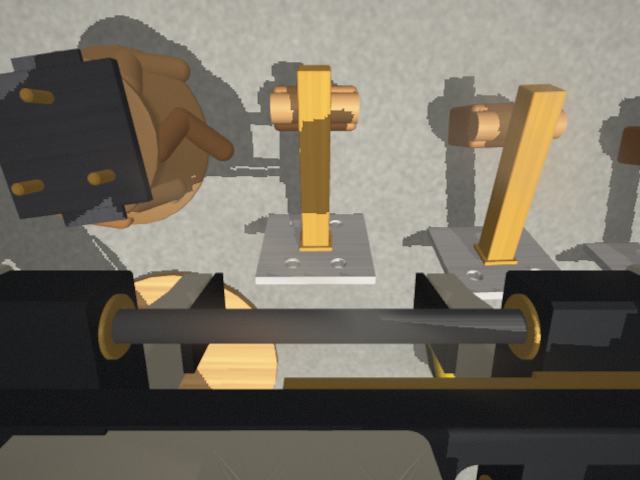

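```bash
python3 - <<'E'
from h import *
from scipy.optimize import least_squares
np.set_printoptions(precision=4,suppress=True)
f=load("w1")
def pose(p):
    ox,oy,yaw,th,oz=p; d=np.array([np.cos(yaw),np.sin(yaw),0]); z=d*np.cos(th)+[0,0,np.sin(th)]; x=d*np.sin(th)-[0,0,np.cos(th)]; y=np.cross(z,x)
    return np.array([ox,oy,oz]),x,y,z
pts=[(-12,12,160),(-12,-12,160),(-50,50,8),(-50,-50,8),(-32,20,8),(-32,-20,8)]
def P(p): o,x,y,z=pose(p); return np.array([o+(a*x+b*y+c*z)/1e3 for a,b,c in pts])
print(proj(f,P([.585,.1986,.0167,.314,.0476])))
E
python3 -c "
import cv2;i=cv2.imread('pics/w1.png');cv2.imwrite('pics/w1z.png',cv2.resize(i[50:290,220:420],None,fx=2.5,fy=2.5,interpolation=cv2.INTER_CUBIC)) "
```

```text
[[299.7841  66.8312]
 [334.8949  66.7326]
 [257.5655 274.2422]
 [378.6961 273.8405]
 [295.0267 260.659 ]
 [341.2234 260.5073]]
```

View pics/w1z.png

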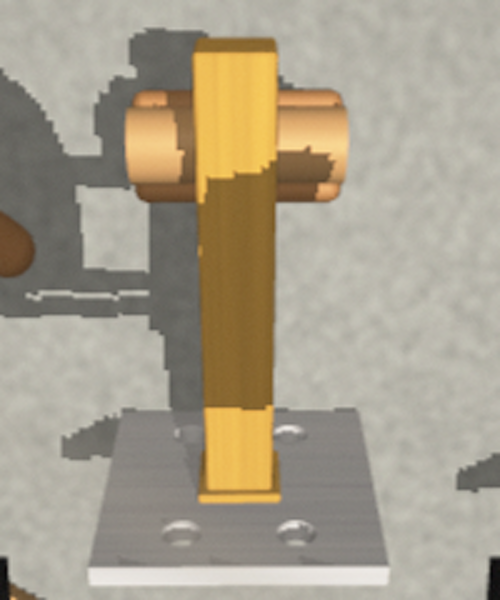

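```bash
python3 - <<'E'
from h import *
f=load("w1"); 
for v,z in((130,.05),(130,.07),(124,.075)): print(atz(f,290,v,z))
W=cloud(f); print(W[95:140:4,285]); print(W[95:140:4,345])
E
```

```text
[0.69121721 0.22435467 0.05      ]
[0.69132589 0.22288708 0.07      ]
[0.69596402 0.22248659 0.075     ]
[[ 7.18031562e-01  2.26630960e-01  7.03516602e-02]
 [ 7.14856566e-01  2.26442231e-01  7.29409958e-02]
 [ 7.11745550e-01  2.26296538e-01  7.50234677e-02]
 [ 7.08798163e-01  2.26385807e-01  7.43621697e-02]
 [ 7.05776766e-01  2.26382606e-01  7.47819000e-02]
 [ 7.02820066e-01  2.26579198e-01  7.28779804e-02]
 [ 6.99820090e-01  2.26819871e-01  7.04686744e-02]
 [ 6.96868037e-01  2.27882948e-01  5.85221762e-02]
 [ 6.93638797e-01  2.27912796e-01  5.85852164e-02]
 [ 6.89920101e-01  2.32971703e-01  4.26822983e-04]
 [ 6.86069763e-01  2.33019090e-01  3.65252949e-04]
 [ 6.82185231e-01  2.33100945e-01 -9.14481464e-05]]
[[ 7.18586341e-01  1.79134499e-01  7.17079666e-02]
 [ 7.15404978e-01  1.79223379e-01  7.45023601e-02]
 [ 7.12433169e-01  1.79129237e-01  7.45521101e-02]
 [ 7.09410827e-01  1.79079101e-01  7.52618503e-02]
 [ 7.06490767e-01  1.78864886e-01  7.35516455e-02]
 [ 7.03498168e-01  1.78694499e-01  7.25092965e-02]
 [ 7.00501421e-01  1.78427518e-01  7.00728754e-02]
 [ 6.97595054e-01  1.77392076e-01  5.64871002e-02]
 [ 6.94336285e-01  1.77465941e-01  5.91012213e-02]
 [ 6.90744740e-01  1.73272192e-01  1.94089733e-04]
 [ 6.86871346e-01  1.73045052e-01 -1.25049039e-03]
 [ 6.82989907e-01  1.72931433e-01 -1.05053734e-03]]
```

```bash
python3 -m handwheel '[[2.2,0.13,-3.5,0],[2.2,0.13,-3.5,0],[2.2,0.13,-3.5,0],[0,0,-2,0],[0,0,-1.5,0],[0,0,-0.8,0],[0,0,-0.4,0],[0,0,0,0],[0,0,0,0]]' 0 10
python3 - <<'E'
from h import *
f=grab("wrist","w2"); g=grab("scene","s2")
E
```

```text
t: 2.5
eef_pos: [0.6865, 0.2038, 0.2542]
ee_rot: [-3.141, -0.002, 0.017]
force: [-0.9, -0.3, 0.2]
width: 0.0877
```

View pics/w2.png

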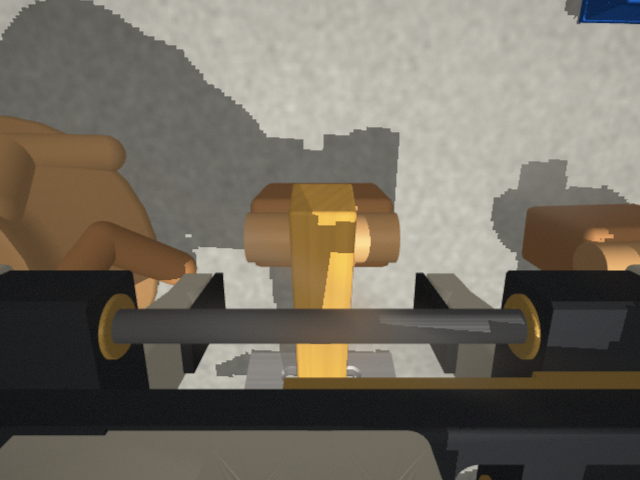

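```bash
python3 -m handwheel '[[0,0,-0.2,0],[0,0,0,0],[0,0,0,0],[0,0,0,0],[0,0,0,0],[0,0,0,0],[0,0,0,0],[0,0,0,0]]' 1 12
python3 - <<'E'
from h import *
f=grab("wrist","w3"); g=grab("scene","s3")
c=cv2.resize(g["image"][190:310,340:500,::-1],(640,480),interpolation=cv2.INTER_CUBIC);cv2.imwrite("pics/s3z.png",c)
E
```

```text
t: 3.4
eef_pos: [0.6863, 0.2035, 0.2506]
ee_rot: [3.142, 0.0, 0.016]
force: [-0.5, 0.3, 0.1]
width: 0.0293
```

View pics/s3z.png

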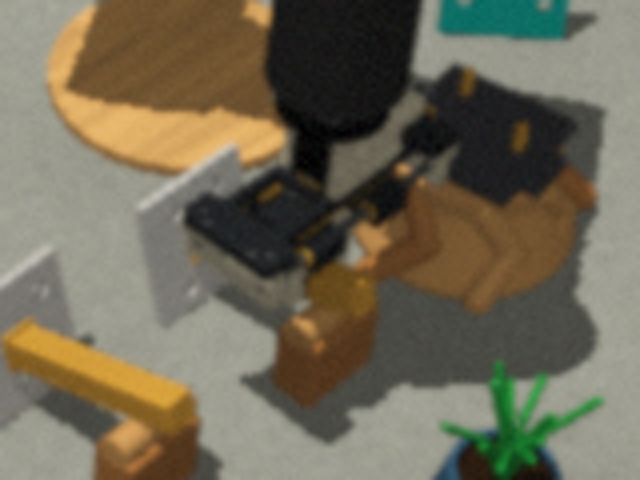

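View pics/w3.png

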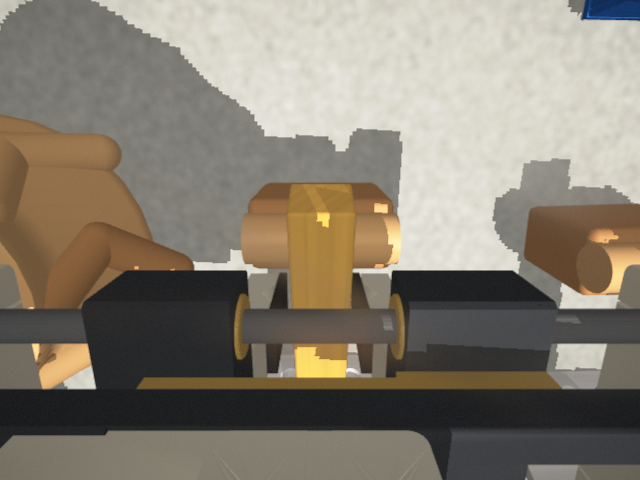

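```bash
python3 -m handwheel '[[0,0,0,0],[0,0,0,0],[0,0,0,0]]' 1 12; python3 -m handwheel '[[0,0,0.5,0],[0,0,0.5,0],[0,0,0.5,0],[0,0,0.5,0],[-0.2,0,0.5,0],[-0.2,0,0.5,0],[0,0,0,0]]'
python3 - <<'E'
from h import *
f=grab("wrist","w4"); g=grab("scene","s4")
c=cv2.resize(g["image"][190:310,340:500,::-1],(640,480),interpolation=cv2.INTER_CUBIC);cv2.imwrite("pics/s4z.png",c)
E
```

```text
t: 3.8
eef_pos: [0.6863, 0.2034, 0.2506]
ee_rot: [3.141, 0.0, 0.016]
force: [0.7, -0.5, 0.4]
width: 0.0237
t: 4.5
eef_pos: [0.6824, 0.2036, 0.2819]
ee_rot: [-3.141, -0.001, 0.016]
force: [0.2, 0.2, 1.0]
width: 0.0245
```

View pics/s4z.png

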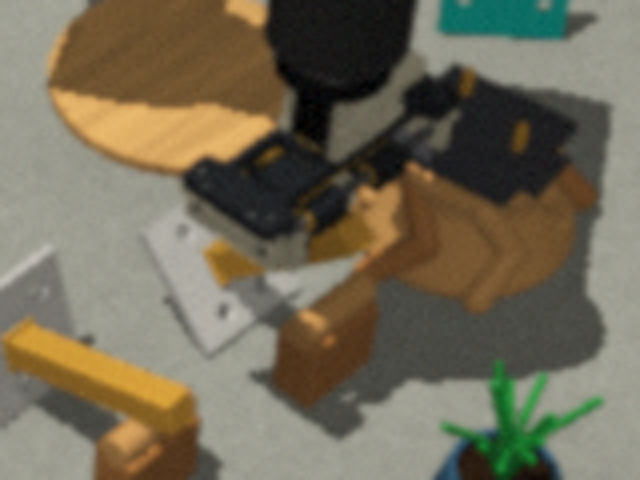

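View pics/w4.png

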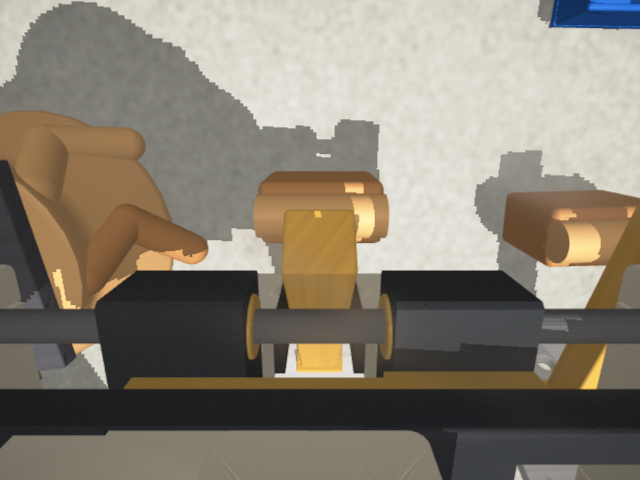

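```bash
python3 -m handwheel '[[-1,0,0.8,0],[-1,0,0.8,0],[-1,0,0.8,0],[-1,0,0.8,0],[-1,0,0.8,0],[-1,0,0.8,0],[-1,0,0.8,0],[-1,0,0.8,0],[-1,0,0.8,0],[-1,0,0.8,0],[-0.5,0,0,0],[0,0,0,0],[0,0,0,0]]'
python3 - <<'E'
from h import *
f=grab("wrist","w5"); g=grab("scene","s5")
c=cv2.resize(g["image"][170:290,320:480,::-1],(640,480),interpolation=cv2.INTER_CUBIC);cv2.imwrite("pics/s5z.png",c)
E
```

```text
t: 5.9
eef_pos: [0.5773, 0.2035, 0.3604]
ee_rot: [3.141, 0.0, 0.016]
force: [0.5, 0.5, -3.1]
width: 0.0242
```

View pics/s5z.png

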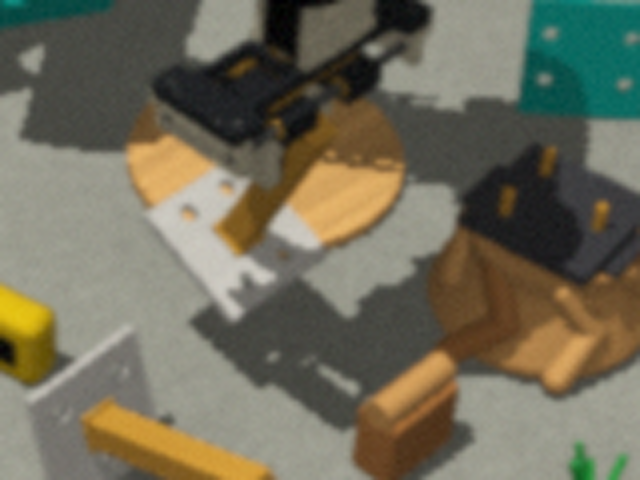

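View pics/w5.png

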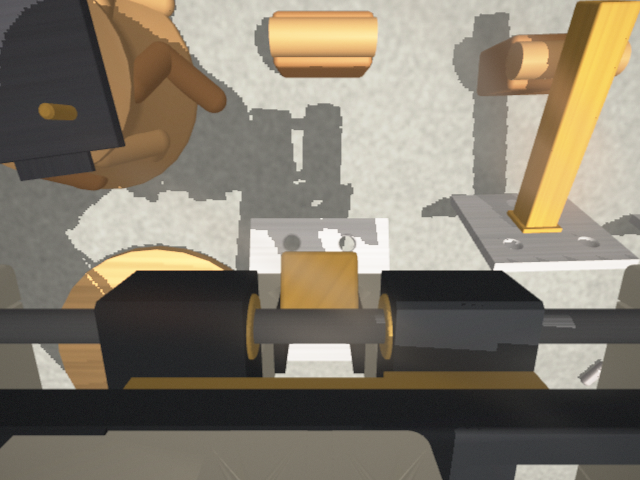

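```bash
cat >> h.py <<'E'
def stem(g,L,yaw,th):
    d=np.array([np.cos(yaw),np.sin(yaw),0]); z=d*np.cos(th)+[0,0,np.sin(th)]; x=d*np.sin(th)-[0,0,np.cos(th)]; y=np.cross(z,x)
    o=np.array(g)-L*z
    return lambda a,b,c:o+(a*x+b*y+c*z)/1e3
E
python3 - <<'E'
from h import *
np.set_printoptions(precision=1,suppress=True)
f=load("w5")
for a in (40,50,60,70,80,90):
    S=stem([.5773,.2035,.192],.110,.016,np.radians(a))
    print(a,proj(f,[S(50,50,8),S(50,-50,8),S(32,20,8),S(32,-20,8),S(12,12,160),S(12,-12,160)]).tolist(),S(50,0,0)[2])
E
```

```text
40 [[251.43595617183416, 294.7370865259813], [386.74199916179873, 294.7356066468789], [291.02710487523393, 318.0033638313877], [347.2273544238606, 317.997160305104], [285.02622546132136, 207.88823395075016], [354.9027415472396, 207.91340739374496]] 0.08299114077853179
50 [[251.7123704015624, 267.83766958429976], [386.47368818327107, 267.8516868334009], [291.4258978484937, 291.52809022126957], [346.82050648335513, 291.5282440295521], [283.34750594169327, 226.74323840133385], [356.728036479435, 226.76376052774737]] 0.07559573077258544
60 [[251.1480378501338, 241.40604946881126], [387.0631954018022, 241.435538765648], [291.4946986876492, 265.6573596012761], [346.76142795363984, 265.6636241977381], [281.881283537832, 250.48459275372622], [358.31837106253556, 250.4982134937977]] 0.07173720558371174
70 [[249.71709859366786, 215.2661173261173], [388.5369771845205, 215.31174369972257], [291.2361910309289, 240.2370018280493], [347.04736956082996, 240.24939203677033], [280.7523816263415, 278.1529894872243], [359.53781468195933, 278.15771196963954]] 0.07153280454726665
80 [[247.35344929322167, 189.269174305773], [390.96250339352713, 189.33232837142518], [290.63911401335264, 215.13577690125484], [347.6902730371784, 215.1545631506983], [280.0712936268356, 308.17299423422827], [360.26643514349286, 308.16751185980195]] 0.0749887382853106
90 [[243.94526567725634, 163.30249660640894], [394.45382673752755, 163.38538474101318], [289.67743673511467, 190.25308879794628], [348.71763680919634, 190.2788089526573], [279.91088540343367, 338.5115635398296], [360.4256734669205, 338.49561934716337]] 0.082
```

```bash
python3 -m handwheel '[[-0.5,0.75,0,0],[-0.5,0.75,0,0],[-1,1.5,0,0],[-1,1.5,0,0],[-1,1.5,0,0],[-1,1.5,0,0],[-1,1.5,0,0],[-1,1.5,0,0],[-1,1.5,0,0],[-1,1.5,0,0],[-0.5,0.8,0,0],[-0.5,0.8,0,0],[0,0,-1,0],[0,0,-1,0],[0,0,-1,0],[0,0,-1,0],[0,0,0,0],[0,0,0,0]]' 1 9
python3 - <<'E'
from h import *
f=grab("wrist","w6"); g=grab("scene","s6")
c=cv2.resize(g["image"][150:270,320:480,::-1],(640,480),interpolation=cv2.INTER_CUBIC);cv2.imwrite("pics/s6z.png",c)
E
```

```text
t: 7.8
eef_pos: [0.4776, 0.3542, 0.3203]
ee_rot: [3.141, 0.0, 0.016]
force: [-0.1, 0.3, -3.4]
width: 0.0241
```

View pics/s6z.png

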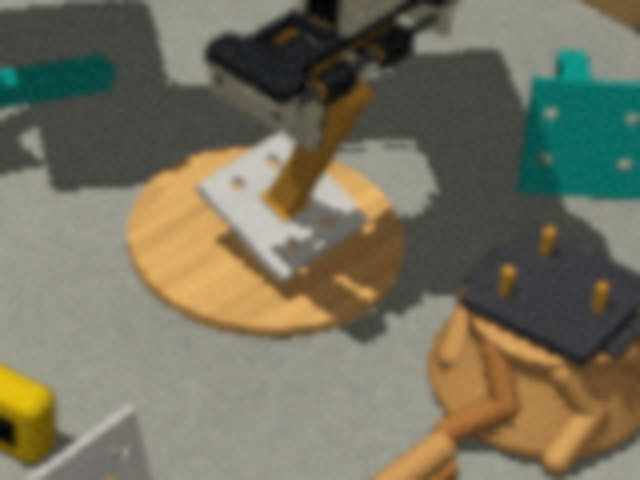

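View pics/w6.png

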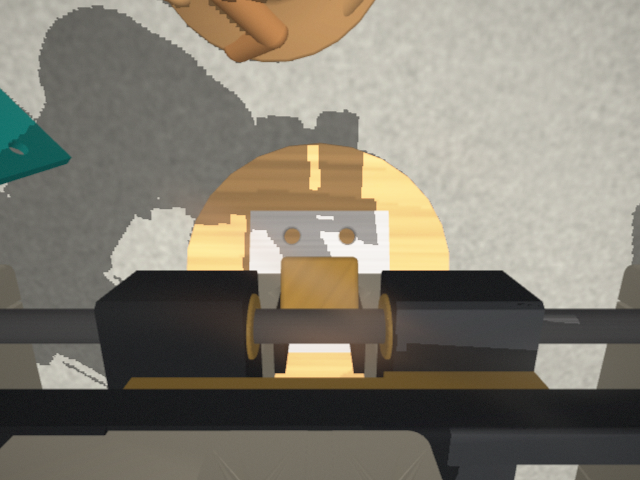

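```bash
python3 -m handwheel '[[0,0,-0.7,0],[0,0,-0.5,0],[0,0,-0.3,0],[0,0,-0.2,0],[0,0,0,0]]'; python3 -m handwheel '[[-0.3,0,-0.2,0],[-0.3,0,-0.2,0],[0,0,0,0]]';  python3 -m handwheel '[[-0.3,0,-0.2,0],[-0.3,0,-0.2,0],[0,0,0,0]]'
python3 - <<'E'
from h import *
f=grab("wrist","w7"); g=grab("scene","s7")
c=cv2.resize(g["image"][150:270,320:480,::-1],(640,480),interpolation=cv2.INTER_CUBIC);cv2.imwrite("pics/s7z.png",c)
E
```

```text
t: 8.4
eef_pos: [0.4773, 0.3544, 0.3032]
ee_rot: [3.141, 0.0, 0.016]
force: [-0.6, -0.9, -3.4]
width: 0.024
t: 8.7
eef_pos: [0.4715, 0.3547, 0.3016]
ee_rot: [-3.141, -0.002, 0.017]
force: [-0.4, -2.5, 7.0]
width: 0.024
t: 9.0
eef_pos: [0.4654, 0.3546, 0.298]
ee_rot: [-3.141, -0.002, 0.017]
force: [-2.1, -3.3, 10.1]
width: 0.024
```

View pics/s7z.png

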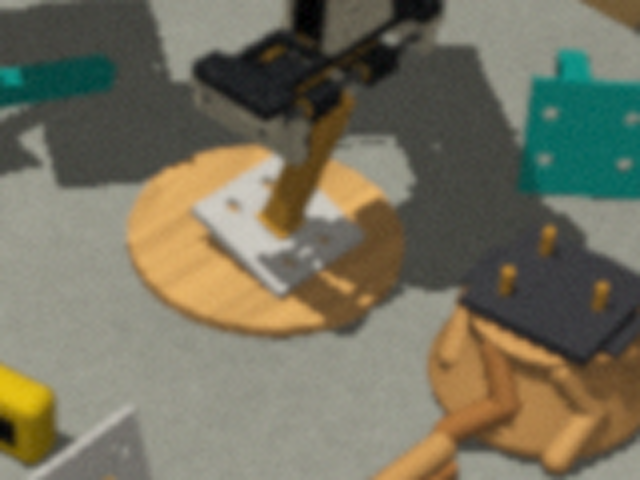

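View pics/w7.png

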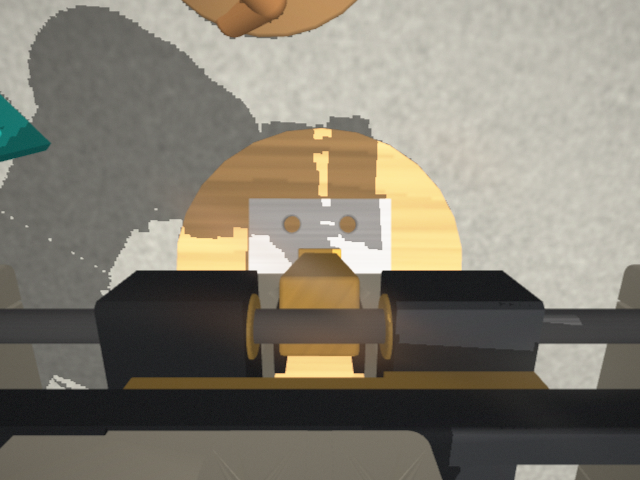

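```bash
python3 -m handwheel '[[-0.4,0,0,0],[-0.4,0,0,0],[-0.4,0,-0.1,0],[-0.4,0,-0.1,0],[0,0,0,0]]'; python3 -m handwheel '[[-0.4,0,-0.1,0],[-0.4,0,-0.1,0],[0,0,0,0]]';  python3 -m handwheel '[[-0.4,0,-0.1,0],[-0.4,0,-0.1,0],[0,0,0,0]]'
python3 - <<'E'
from h import *
f=grab("wrist","w8"); g=grab("scene","s8")
c=cv2.resize(g["image"][150:270,320:480,::-1],(640,480),interpolation=cv2.INTER_CUBIC);cv2.imwrite("pics/s8z.png",c)
E
```

```text
t: 9.6
eef_pos: [0.4487, 0.3545, 0.2937]
ee_rot: [-3.142, 0.0, 0.017]
force: [-3.1, -2.1, 4.8]
width: 0.0238
t: 9.9
eef_pos: [0.4408, 0.3544, 0.2911]
ee_rot: [3.141, 0.001, 0.016]
force: [-0.9, 0.1, -2.2]
width: 0.024
t: 10.2
eef_pos: [0.4328, 0.3545, 0.2893]
ee_rot: [3.141, 0.001, 0.016]
force: [-0.5, -0.5, -4.0]
width: 0.0242
```

View pics/s8z.png

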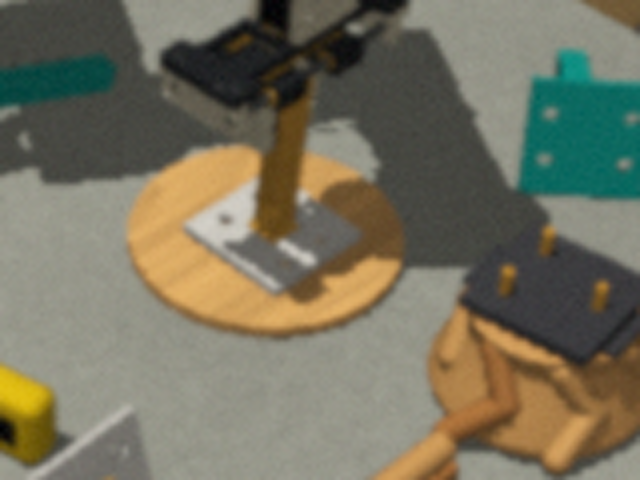

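View pics/w8.png

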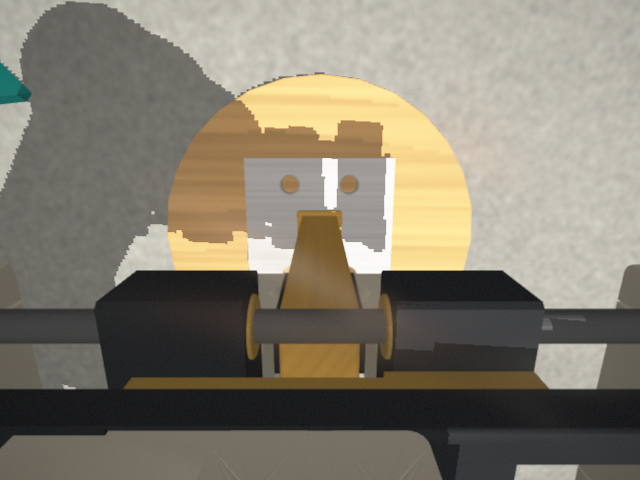

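```bash
python3 - <<'E'
from h import *
from scipy.optimize import least_squares
np.set_printoptions(precision=4,suppress=True)
f=load("w8"); s=arm.get_state(); e=s["eef_pos"]; print(e,s["force"])
obs=np.array([[245,157.5],[394.5,157.5],[290,184],[348.5,184]])
def r(p):
    S=stem([e[0],e[1]+p[3],e[2]-.168],p[0],.016+p[2],p[1]); return (proj(f,[S(50,50,8),S(50,-50,8),S(32,20,8),S(32,-20,8)])-obs).ravel()
q=least_squares(r,[.11,1.5,0,0]); print(q.x,np.degrees(q.x[1]),q.fun)
S=stem([e[0],e[1],e[2]-.168],q.x[0],.016,q.x[1]); print(S(50,0,0),S(-50,0,0),S(0,0,0),S(0,0,160))
E
```

```text
[0.4331 0.3544 0.2893] [-0.0572 -0.1804 -3.6192]
[ 0.115   1.6025 -0.0003 -0.0002] 91.81565799491875 [-0.204  -0.1717 -0.274  -0.0412  0.2453  0.0838  0.2433  0.1276]
[0.4867 0.3553 0.008 ] [0.3867 0.3537 0.0048] [0.4367 0.3545 0.0064] [0.4316 0.3544 0.1663]
```

```bash
python3 -m handwheel '[[0,0,-0.1,0],[0,0,-0.1,0],[0,0,0,0]]'; python3 -m handwheel '[[0,0,-0.1,0],[0,0,-0.1,0],[0,0,0,0]]';  python3 -m handwheel '[[0,0,-0.1,0],[0,0,0,0]]'
```

```text
t: 10.6
eef_pos: [0.4333, 0.3544, 0.2888]
ee_rot: [-3.142, -0.0, 0.017]
force: [-4.8, -2.7, 8.3]
width: 0.0239
t: 10.9
eef_pos: [0.4333, 0.3544, 0.287]
ee_rot: [-3.141, -0.001, 0.017]
force: [-5.7, -2.9, 9.2]
width: 0.0244
t: 11.1
eef_pos: [0.4333, 0.3544, 0.286]
ee_rot: [-3.141, -0.001, 0.017]
force: [-5.3, -3.4, 9.5]
width: 0.024
```

```bash
python3 - <<'E'
from h import *
f=grab("wrist","w9"); g=grab("scene","s9")
c=cv2.resize(g["image"][170:260,330:450,::-1],(640,480),interpolation=cv2.INTER_CUBIC);cv2.imwrite("pics/s9z.png",c)
E
```

```text
(no output)
```

View pics/s9z.png

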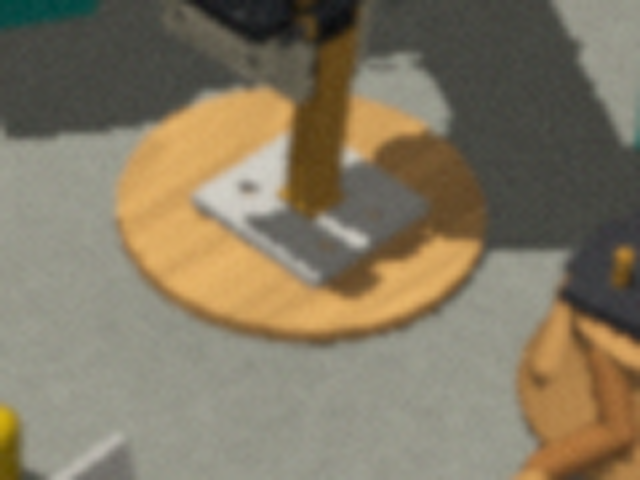

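View pics/w9.png

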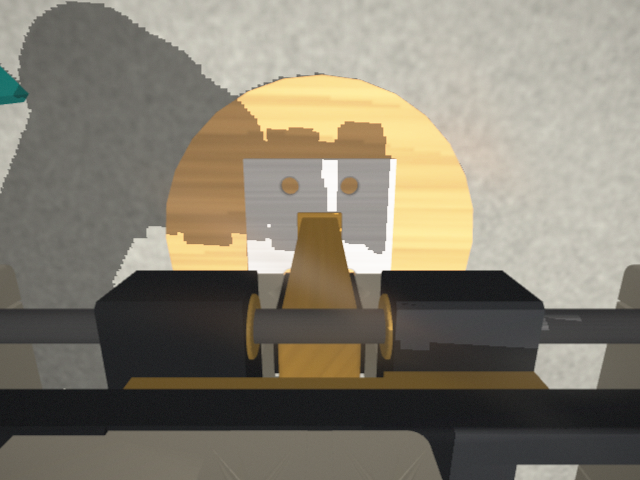

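Upright and close to flat on the board. Now I release and raise.

```bash
python3 -m handwheel '[[0,0,0,0],[0,0,0,0],[0,0,0,0],[0,0,0,0],[0,0,0,0],[0,0,0,0],[0,0,0,0]]' 0; python3 -m handwheel '[[0,0,1,0],[0,0,2,0],[0,0,3,0],[0,0,4,0],[0,0,4,0],[0,0,0,0],[0,0,0,0],[0,0,0,0]]'
python3 - <<'E'
from h import *
f=grab("wrist","w10"); g=grab("scene","s10")
c=cv2.resize(g["image"][150:270,320:480,::-1],(640,480),interpolation=cv2.INTER_CUBIC);cv2.imwrite("pics/s10z.png",c)
E
```

```text
t: 11.9
eef_pos: [0.4334, 0.3545, 0.2846]
ee_rot: [3.142, 0.0, 0.016]
force: [-0.4, 0.3, 0.2]
width: 0.0746
t: 12.7
eef_pos: [0.4331, 0.3542, 0.4243]
ee_rot: [3.141, 0.001, 0.016]
force: [0.2, 0.2, 0.1]
width: 0.0882
```

View pics/s10z.png

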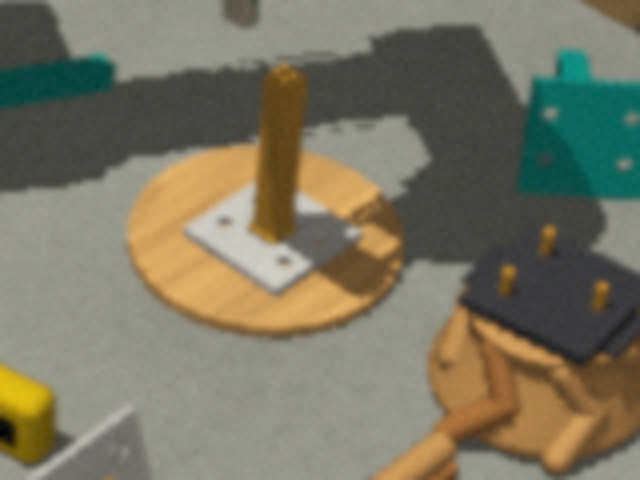

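View pics/w10.png

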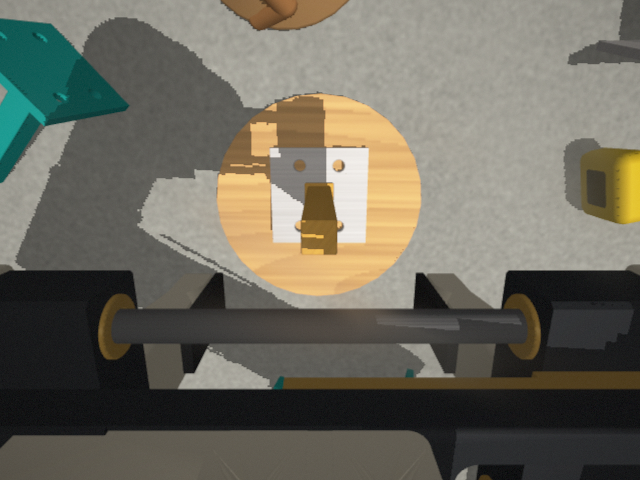

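```bash
python3 - <<'E'
from h import *
from scipy.optimize import least_squares
f=load("w10"); print(arm.get_state()["eef_pos"],ray(f,320,240)[0])
g=f["image"]; c=cv2.resize(g[135:265,250:390,::-1],None,fx=4.5,fy=4.5,interpolation=cv2.INTER_CUBIC); cv2.imwrite("pics/w10z.png",c)
for a in((270,149),(367,148),(367,242),(272,243)): print(atz(f,*a,.020))
E
```

```text
[0.43316512 0.35426566 0.4236899 ] [0.50528352 0.35580973 0.40395009]
[0.48444154 0.40424306 0.02      ]
[0.48702273 0.30637215 0.02      ]
[0.38786361 0.30127488 0.02      ]
[0.38510397 0.40399538 0.02      ]
```

View pics/w10z.png

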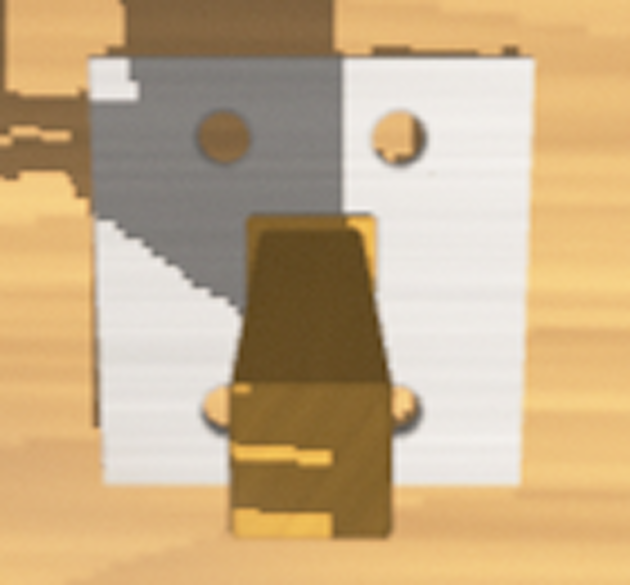

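```bash
python3 -m handwheel '[[0.4,-4.5,0,0],[0.4,-4.5,0,0],[0.4,-4.5,0,0],[0.4,-4.5,0,0],[0.4,-4.5,0,0],[0.4,-4.5,0,0],[0.4,-4.5,0,0],[0.4,-4.5,0,0],[0.4,-4.5,0,0],[0.4,-4.5,0,0],[0,-4.5,0,0],[0,-4.5,0,0],[0,-4.5,0,0],[0,-4.5,0,0],[0,-4.5,0,0],[0,-4.5,0,0],[0,-1,0,0],[0,0,0,0],[0,0,0,0]]'
python3 - <<'E'
from h import *
f=grab("wrist","w11")
E
```

```text
t: 14.7
eef_pos: [0.4732, -0.3752, 0.4237]
ee_rot: [-3.141, 0.002, 0.016]
force: [0.3, -0.9, 0.1]
width: 0.0877
```

View pics/w11.png

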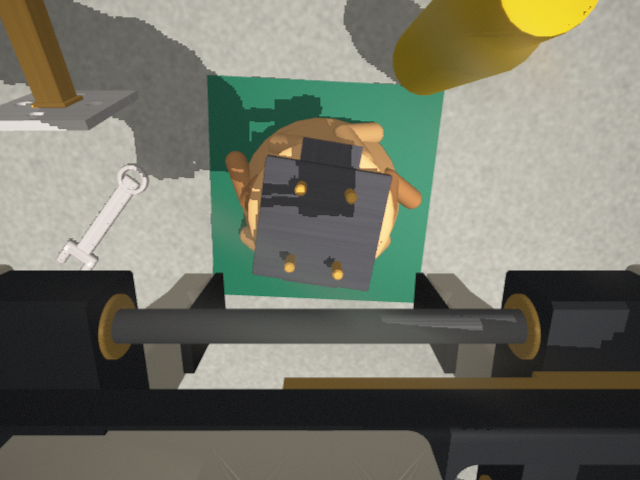

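```bash
python3 - <<'E'
from h import *
f=load("w11"); g=f["image"]; c=cv2.resize(g[130:300,235:410,::-1],None,fx=3.5,fy=3.5,interpolation=cv2.INTER_CUBIC); cv2.imwrite("pics/w11z.png",cv2.convertScaleAbs(c,alpha=1.5,beta=20))
E
```

```text
(no output)
```

View pics/w11z.png

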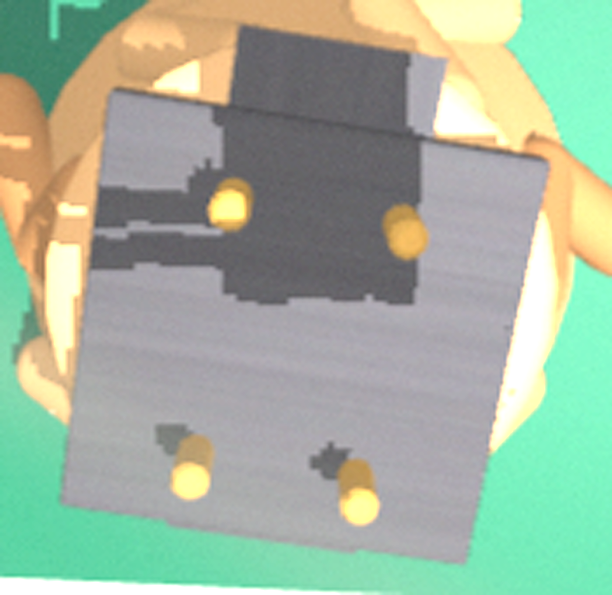

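```bash
python3 - <<'E'
from h import *
from scipy.optimize import least_squares
np.set_printoptions(precision=4,suppress=True)
def fit(f,loc,obs,x0):
    loc=np.array(loc,float)
    def r(p,raw=False):
        c,s=np.cos(p[2]),np.sin(p[2]); X=np.c_[p[0]+(c*loc[:,0]-s*loc[:,1])/1e3,p[1]+(s*loc[:,0]+c*loc[:,1])/1e3,loc[:,2]+p[3]]
        return (proj(f,X)-obs).ravel()
    q=least_squares(r,x0); print(q.x,np.degrees(q.x[2])); print(q.fun.reshape(-1,2)); 
    q=least_squares(lambda p:r(np.r_[p,0]),x0[:3]); print("z fixed",q.x)
z=lambda P,k,u,v:(np.array(P)+.5)/k-.5+[u,v]
f=load("w11")
fit(f,[(52,52,.1),(52,-52,.1),(-52,-52,.1),(-52,52,.1),(32,20,.122),(32,-20,.122),(-32,20,.122),(-32,-20,.122)],
 z([(113,90),(549,160),(468,563),(61,502),(229,208),(406,236),(190,481),(359,505)],3.5,235,130),[.47,-.375,-.15,0])
f=load("w10")
fit(f,[(50,50,.02),(50,-50,.02),(-50,-50,.02),(-50,50,.02),(32,20,.02),(32,-20,.02),(12,12,.172),(12,-12,.172),(-12,-12,.172),(-12,12,.172)],
 z([(89,57),(535,58),(521,485),(104,485),(222,136),(399,138),(231,383),(392,383),(392,538),(231,538)],4.5,250,135),[.433,.354,0,0])
f=load("w11"); print([atz(f,*p,.002) for p in((208,75),(444,89),(415,304),(213,294))])
E
```

```text
[ 0.4649 -0.3754 -0.1406 -0.0034] -8.053447629617505
[[-0.9369 -0.3443]
 [ 0.2486 -0.2447]
 [-0.7689 -0.3305]
 [ 0.0966  0.2577]
 [ 0.2101  0.6437]
 [ 0.6873  0.6294]
 [ 0.2033 -0.4712]
 [ 0.1602 -0.2216]]
z fixed [ 0.4658 -0.3753 -0.1405]
[ 0.4368  0.3543  0.016  -0.0012] 0.9191073372268621
[[-0.0963  0.1136]
 [-0.3535 -0.0819]
 [-0.5761 -0.4839]
 [-0.1232 -0.4668]
 [ 0.2644  0.5711]
 [-0.0334  0.1338]
 [-0.558  -0.351 ]
 [ 0.8529 -0.3538]
 [ 0.35    0.4096]
 [-0.0801  0.4186]]
z fixed [0.437  0.3543 0.016 ]
[array([ 0.5948, -0.2617,  0.002 ]), array([ 0.5855, -0.4997,  0.002 ]), array([ 0.3463, -0.4909,  0.002 ]), array([ 0.3554, -0.252 ,  0.002 ])]
```

```bash
python3 -m handwheel '[[0,4.5,0,0],[0,4.5,0,0],[0,4.5,0,0],[0,4.5,0,0],[0,4.5,0,0],[0,4.5,0,0],[-0.4,4.5,0,0],[-0.4,4.5,0,0],[-0.4,4.5,0,0],[-0.4,4.5,0,0],[-0.4,4.5,0,0],[-0.4,4.5,0,0],[-0.4,4.5,0,0],[-0.4,4.5,0,0],[-0.4,4.5,0,0],[0,4.5,0,0],[0,0.9,0,0],[0,0,0,0],[0,0,0,0]]'
python3 -m handwheel '[[0,0,-3,0],[0,0,-3,0],[0,0,-2.5,0],[0,0,-1.5,0],[0,0,-1,0],[0,0,-0.3,0],[0,0,0,0],[0,0,0,0],[0,0,0,0]]'
```

```text
t: 16.65
eef_pos: [0.4364, 0.3534, 0.4247]
ee_rot: [3.141, 0.0, 0.018]
force: [0.6, -1.5, 0.5]
width: 0.0876
t: 17.55
eef_pos: [0.4375, 0.3536, 0.3126]
ee_rot: [-3.14, -0.001, 0.016]
force: [0.5, -0.4, -0.4]
width: 0.0873
```

```bash
python3 -m handwheel '[[0,0,0,0],[0,0,0,0],[0,0,0,0],[0,0,0,0],[0,0,0,0],[0,0,0,0],[0,0,0,0],[0,0,0,0],[0,0,0,0],[0,0,0,0],[0,0,0,0],[0,0,0,0]]' 1 25
python3 -m handwheel '[[0,0,0.5,0],[0,0,1,0],[0,0,2,0],[0,0,3,0],[0,0,4,0],[0,0,3,0],[0,0,1,0],[0,0,0,0],[0,0,0,0]]'
python3 - <<'E'
from h import *
f=grab("wrist","w12"); g=grab("scene","s12")
E
```

```text
t: 18.75
eef_pos: [0.4373, 0.3535, 0.3115]
ee_rot: [3.142, 0.0, 0.016]
force: [-0.6, 1.1, -2.0]
width: 0.0239
t: 19.65
eef_pos: [0.4369, 0.3531, 0.4551]
ee_rot: [3.14, 0.002, 0.016]
force: [-0.5, 0.2, -4.5]
width: 0.0237
```

View pics/w12.png

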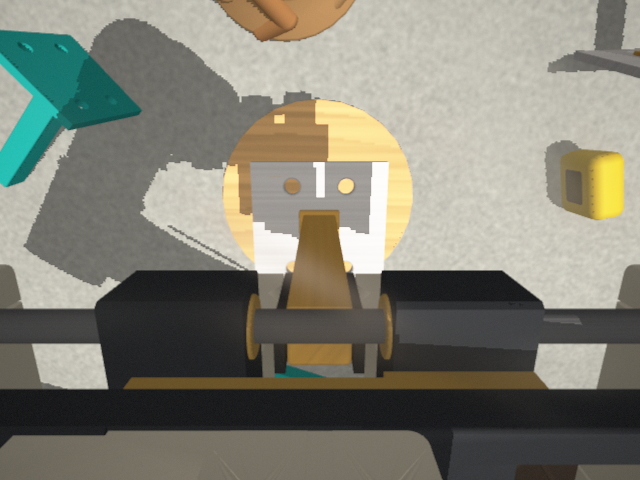

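View pics/s12.png

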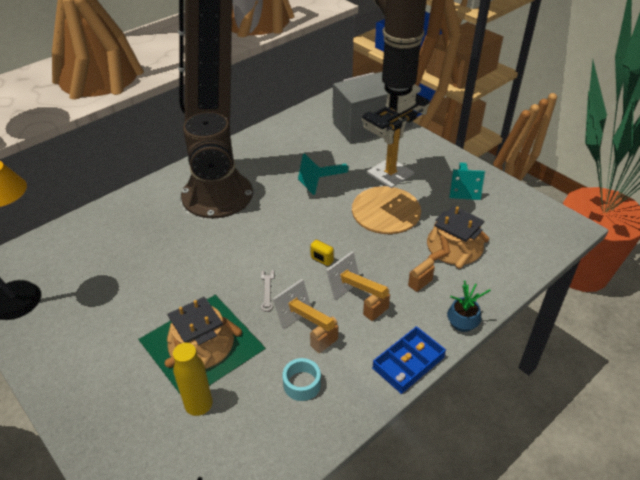

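```bash
python3 - <<'E'
from h import *
f=load("w12"); g=f["image"]; c=cv2.resize(g[150:270,240:400,::-1],None,fx=4.5,fy=4.5,interpolation=cv2.INTER_CUBIC); cv2.imwrite("pics/w12z.png",c)
E
```

```text
(no output)
```

View pics/w12z.png

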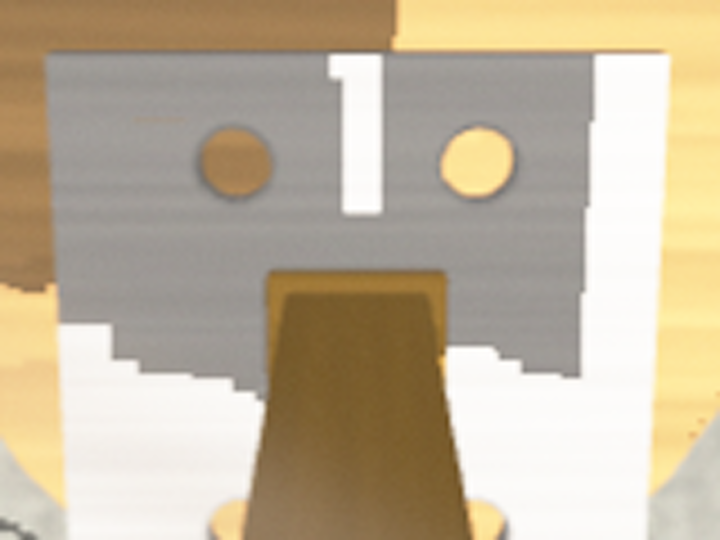

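```bash
python3 - <<'E'
from h import *
from scipy.optimize import least_squares
np.set_printoptions(precision=4,suppress=True)
f=load("w12"); e=arm.get_state()["eef_pos"]; print(e)
z=lambda P,k,u,v:(np.array(P)+.5)/k-.5+[u,v]
loc=np.array([(50,50,8),(50,-50,8),(32,20,8),(32,-20,8),(-32+6*0,0,8)][:4],float)
obs=z([(46,53),(669,53),(236,162),(478,162)],4.5,240,150)
def r(p,zz):
    c,s=np.cos(p[2]),np.sin(p[2]); X=np.c_[p[0]+(c*loc[:,0]-s*loc[:,1])/1e3,p[1]+(s*loc[:,0]+c*loc[:,1])/1e3,np.full(len(loc),zz+.008)]
    return (proj(f,X)-obs).ravel()
for zz in(e[2]-.2995,e[2]-.3015,e[2]-.2975):
    q=least_squares(r,[e[0],e[1],0],args=(zz,)); print(zz,q.x,q.x[:2]-e[:2],q.fun)
E
```

```text
[0.437  0.3532 0.4546]
0.15508197058891038 [0.4361 0.3528 0.0157] [-0.0009 -0.0004] [-0.2421 -0.3434  0.1161 -0.3057 -0.3088  0.3507  0.4379  0.3558]
0.15308197058891038 [0.4359 0.3528 0.0157] [-0.0011 -0.0004] [ 0.2687 -0.2689 -0.395  -0.2319 -0.1121  0.2435  0.2403  0.2485]
0.15708197058891038 [0.4363 0.3528 0.0157] [-0.0007 -0.0004] [-0.7606 -0.4187  0.635  -0.3803 -0.5084  0.4598  0.6384  0.465 ]
```

```bash
python3 -m handwheel '[[0,-1,0,0],[0,-2,0,0],[0,-3,0,0],[0.2,-4,0,-0.01],[0.2,-4.5,0,-0.01],[0.2,-4.5,0,-0.01],[0.2,-4.5,0,-0.01],[0.2,-4.5,0,-0.01],[0.2,-4.5,0,-0.01],[0.2,-4.5,0,-0.01],[0.2,-4.5,0,-0.01],[0.2,-4.5,0,-0.01],[0.2,-4.5,0,-0.01],[0.2,-4.5,0,-0.01],[0.2,-4.5,0,-0.01],[0.2,-4.5,0,-0.01],[0.2,-4,0,-0.01],[0.2,-3,0,-0.01],[0.1,-2,0,-0.016],[0,-0.3,0,0]]'
python3 -m handwheel '[[0,0,0,0],[0,0,0,0],[0,0,0,0]]'
python3 - <<'E'
from h import *
f=grab("wrist","w13")
E
```

```text
t: 21.75
eef_pos: [0.4669, -0.382, 0.4555]
ee_rot: [-3.141, 0.002, -0.153]
force: [0.9, 0.5, -4.0]
width: 0.0236
t: 22.05
eef_pos: [0.4681, -0.3787, 0.4569]
ee_rot: [-3.141, -0.0, -0.149]
force: [0.3, -0.2, -4.0]
width: 0.0242
```

View pics/w13.png

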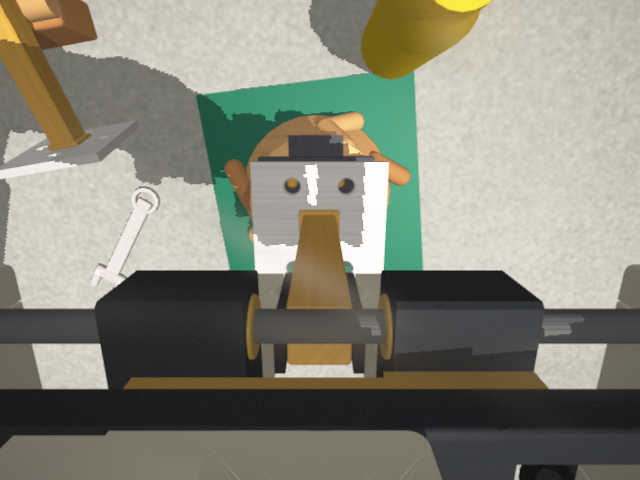

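```bash
python3 -m handwheel '[[-0.2,0.35,0,0.008],[0,0,-0.8,0],[0,0,-0.8,0],[0,0,-0.8,0],[0,0,-0.4,0],[0,0,0,0],[0,0,0,0]]'
python3 - <<'E'
from h import *
f=grab("wrist","w14"); g=grab("scene","s14")
a=cv2.resize(f["image"][140:280,230:410,::-1],(540,420),interpolation=cv2.INTER_CUBIC)
b=cv2.resize(g["image"][270:370,130:260,::-1],(546,420),interpolation=cv2.INTER_CUBIC)[:,:260]
cv2.imwrite("pics/z14.png",a); cv2.imwrite("pics/z14b.png",cv2.resize(g["image"][250:370,130:290,::-1],(640,480),interpolation=cv2.INTER_CUBIC))
E
```

```text
t: 22.8
eef_pos: [0.4664, -0.3761, 0.4286]
ee_rot: [3.141, 0.0, -0.142]
force: [0.1, 0.4, -3.0]
width: 0.0241
```

View pics/z14.png

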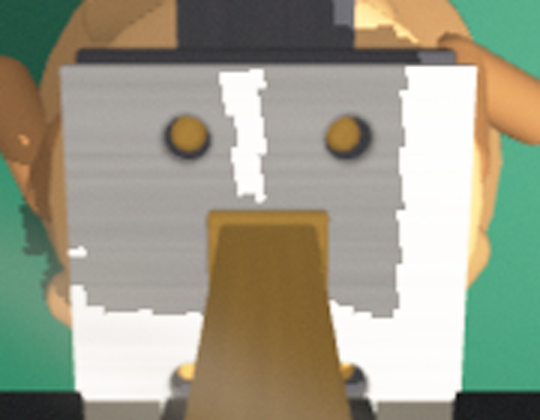

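View pics/z14b.png

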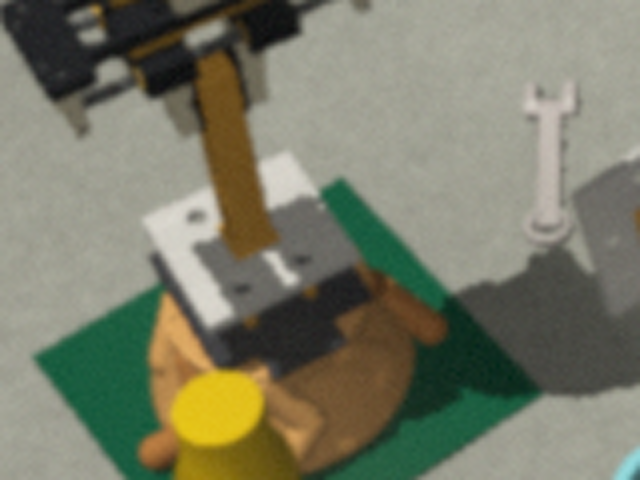

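```bash
python3 - <<'E'
from h import *
np.set_printoptions(precision=2,suppress=True)
f=load("w14"); e=arm.get_state()["eef_pos"]; yaw=-.1415
zu=e[2]-.2995; print(e,zu)
c,s=np.cos(yaw),np.sin(yaw); R=np.array([[c,-s],[s,c]])
o=e[:2]+R@[-.001,-.0004]; h=lambda a,b,z:np.r_[o+R@[a,b],z]
zz=lambda p:(p-[230,140]+.5)*3-.5
for a,b in((.032,.02),(.032,-.02),(-.032,.02),(-.032,-.02)):
    print(zz(proj(f,[h(a,b,zu+.008),h(a,b,zu),h(a,b,.122)])).ravel())
p=zz(proj(f,[h(.032,0,.122),h(.033,0,.122),h(.032,.001,.122)])); print(p[1]-p[0],p[2]-p[0])
E
```

```text
[ 0.47 -0.38  0.43] 0.1294881058490679
[187.62 142.15 189.79 137.33 191.71 133.04]
[351.57 142.12 349.22 137.29 347.14 133.01]
[192.42 387.87 194.34 376.95 196.04 367.22]
[346.58 387.79 344.49 376.87 342.64 367.15]
[ 0.   -3.88] [-3.89  0.  ]
```

```bash
python3 - <<'E'
from h import *
f=load("w14"); c=cv2.resize(f["image"][165:205,275:365,::-1],None,fx=8,fy=8,interpolation=cv2.INTER_CUBIC); 
d=cv2.resize(f["image"][255:280,275:365,::-1],None,fx=8,fy=8,interpolation=cv2.INTER_CUBIC)
cv2.imwrite("pics/z14c.png",np.vstack([c,d]))
E
```

```text
(no output)
```

View pics/z14c.png

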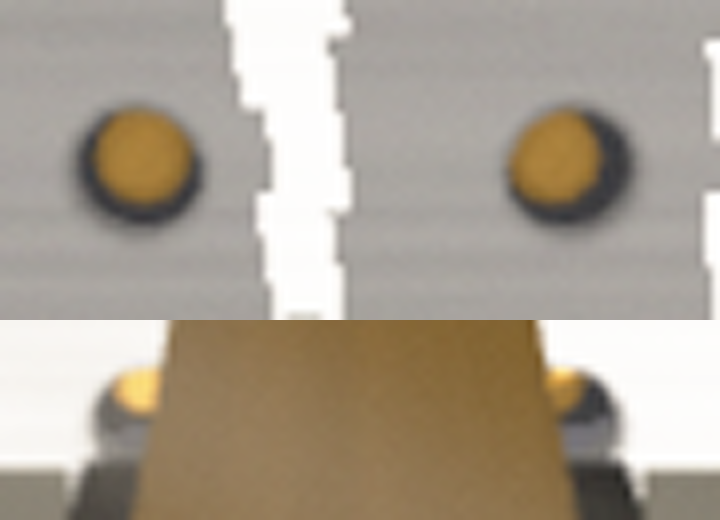

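```bash
python3 - <<'E'
from h import *
np.set_printoptions(precision=2,suppress=True)
f=load("w14"); c,s=np.cos(-.1415),np.sin(-.1415); R=np.array([[c,s],[-s,c]])
P=lambda u,v,z:R@atz(f,u,v,z)[:2]*1e3
for dz in(-.002,0,.002):
    h=[P(292.2,185.1,.1375+dz),P(345.9,185.1,.1375+dz)]; t=[P(292.5,183.9,.122),P(343.8,184.2,.122)]
    print(dz,h,t,"stud-hole mean",(t[0]+t[1]-h[0]-h[1])/2, h[0]-h[1],t[0]-t[1])
E
```

```text
-0.002 [array([ 546.99, -286.9 ]), array([ 546.98, -326.44])] [array([ 545.93, -286.19]), array([ 545.69, -325.8 ])] stud-hole mean [-1.17  0.67] [ 0.01 39.54] [ 0.24 39.61]
0 [array([ 547.28, -287.04]), array([ 547.27, -326.29])] [array([ 545.93, -286.19]), array([ 545.69, -325.8 ])] stud-hole mean [-1.46  0.67] [ 0.01 39.25] [ 0.24 39.61]
0.002 [array([ 547.57, -287.18]), array([ 547.56, -326.14])] [array([ 545.93, -286.19]), array([ 545.69, -325.8 ])] stud-hole mean [-1.75  0.67] [ 0.01 38.96] [ 0.24 39.61]
```

```bash
python3 -m handwheel '[[-0.12,0.08,0,0],[0,0,-0.3,0],[0,0,-0.2,0],[0,0,-0.2,0],[0,0,0,0]]'; python3 -m handwheel '[[0,0,-0.2,0],[0,0,-0.2,0],[0,0,0,0]]'; python3 -m handwheel '[[0,0,-0.1,0],[0,0,-0.1,0],[0,0,0,0]]'
```

```text
t: 23.4
eef_pos: [0.4651, -0.3752, 0.4212]
ee_rot: [-3.141, 0.001, -0.142]
force: [0.0, -0.2, -4.0]
width: 0.0237
t: 23.7
eef_pos: [0.4651, -0.3752, 0.4173]
ee_rot: [-3.141, 0.001, -0.142]
force: [1.4, -0.8, -3.4]
width: 0.0237
t: 24.0
eef_pos: [0.4651, -0.3752, 0.4155]
ee_rot: [-3.141, 0.0, -0.142]
force: [-0.2, -0.0, -3.1]
width: 0.024
```

```bash
python3 - <<'E'
from h import *
f=grab("wrist","w15"); g=grab("scene","s15")
c=cv2.resize(f["image"][150:280,230:410,::-1],(720,520),interpolation=cv2.INTER_CUBIC); 
cv2.imwrite("pics/z15.png",c); print(arm.get_state()["eef_pos"],arm.get_state()["force"],arm.get_state()["moment"])
E
```

```text
[ 0.46514213 -0.37524501  0.41568378] [ 0.19210093 -0.10992051 -4.26312905] [-0.07934995  0.01353574  0.00075704]
```

View pics/z15.png

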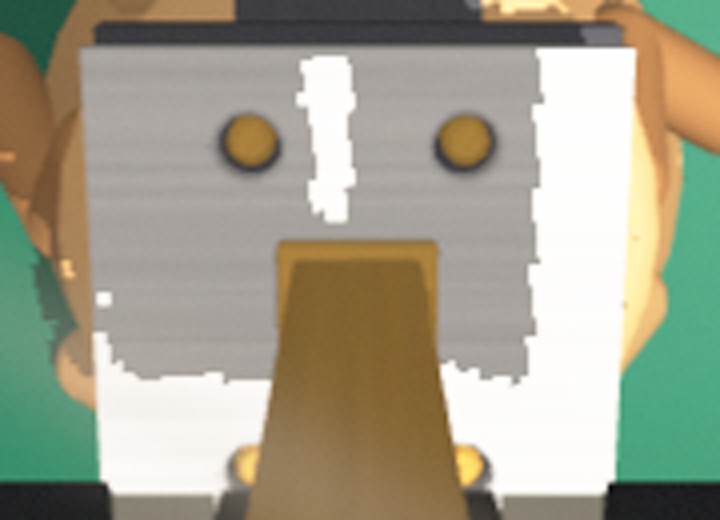

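Studs at zoom (250,140) and (466,140) are centred in the holes and nothing is touching yet. I continue down.

```bash
python3 -m handwheel '[[0,0,-0.2,0],[0,0,-0.2,0],[0,0,0,0]]'; python3 -m handwheel '[[0,0,-0.2,0],[0,0,-0.2,0],[0,0,0,0]]'; python3 -m handwheel '[[0,0,-0.2,0],[0,0,-0.2,0],[0,0,0,0]]'; python3 -m handwheel '[[0,0,-0.1,0],[0,0,-0.1,0],[0,0,0,0]]'
```

```text
t: 24.4
eef_pos: [0.465, -0.3752, 0.4112]
ee_rot: [-3.141, 0.001, -0.142]
force: [0.1, 0.5, -3.9]
width: 0.0237
t: 24.7
eef_pos: [0.4651, -0.3752, 0.4073]
ee_rot: [-3.141, 0.001, -0.142]
force: [-0.8, 0.3, -4.2]
width: 0.0237
t: 25.0
eef_pos: [0.4651, -0.3752, 0.4033]
ee_rot: [-3.141, 0.001, -0.142]
force: [-0.6, 0.0, -4.2]
width: 0.024
t: 25.3
eef_pos: [0.4651, -0.3752, 0.4015]
ee_rot: [-3.142, 0.0, -0.142]
force: [0.3, 0.5, -4.4]
width: 0.0239
```

```bash
python3 -m handwheel '[[0,0,-0.1,0],[0,0,0,0]]'; python3 -m handwheel '[[0,0,-0.1,0],[0,0,0,0]]'; python3 -m handwheel '[[0,0,-0.1,0],[0,0,0,0]]'
```

```text
t: 25.5
eef_pos: [0.4651, -0.3752, 0.4005]
ee_rot: [-3.141, 0.0, -0.142]
force: [-0.8, 0.5, -4.0]
width: 0.0238
t: 25.7
eef_pos: [0.4651, -0.3752, 0.3996]
ee_rot: [-3.142, 0.0, -0.142]
force: [0.1, -0.4, -4.2]
width: 0.024
t: 25.9
eef_pos: [0.4651, -0.3752, 0.3995]
ee_rot: [3.141, -0.001, -0.142]
force: [-2.3, 2.4, 2.9]
width: 0.0239
```

```bash
python3 -m handwheel '[[0,0,-0.05,0],[0,0,0,0]]'; python3 -m handwheel '[[0,0,0,0],[0,0,0,0],[0,0,0,0],[0,0,0,0],[0,0,0,0],[0,0,0,0],[0,0,0,0],[0,0,0,0]]' 0; python3 -m handwheel '[[0,0,0.5,0],[0,0,1,0],[0,0,2,0],[0,0,3,0],[0,0,4,0],[0,0,2,0],[0,0,0,0],[0,0,0,0],[0,0,0,0]]'
python3 - <<'E'
from h import *
f=grab("wrist","w16"); g=grab("scene","s16")
a=cv2.resize(f["image"][130:300,220:420,::-1],(400,340),interpolation=cv2.INTER_CUBIC)
b=cv2.resize(g["image"][260:362,140:260,::-1],(400,340),interpolation=cv2.INTER_CUBIC)
cv2.imwrite("pics/z16.png",np.hstack([a,b]));cv2.imwrite("pics/s16.png",g["image"][:,:,::-1])
W=cloud(f); 
for u,v in((290,200),(350,200),(270,230),(365,240),(330,165)): print(W[v,u])
E
```

```text
t: 26.1
eef_pos: [0.4651, -0.3752, 0.3995]
ee_rot: [3.141, -0.001, -0.141]
force: [-2.1, 3.8, 7.6]
width: 0.024
t: 26.9
eef_pos: [0.4652, -0.3752, 0.3981]
ee_rot: [-3.142, -0.0, -0.142]
force: [-0.0, -0.0, -0.3]
width: 0.0822
t: 27.8
eef_pos: [0.465, -0.3751, 0.5225]
ee_rot: [-3.141, 0.001, -0.142]
force: [0.5, 0.1, -0.5]
width: 0.0876
[ 0.46713428 -0.343665    0.10704278]
[ 0.4580203  -0.40769288  0.10712583]
[ 0.41039326 -0.29796115  0.00053877]
[ 0.37736168 -0.42794014  0.00145021]
[ 0.49799154 -0.39131513  0.10696948]
```

View pics/z16.png

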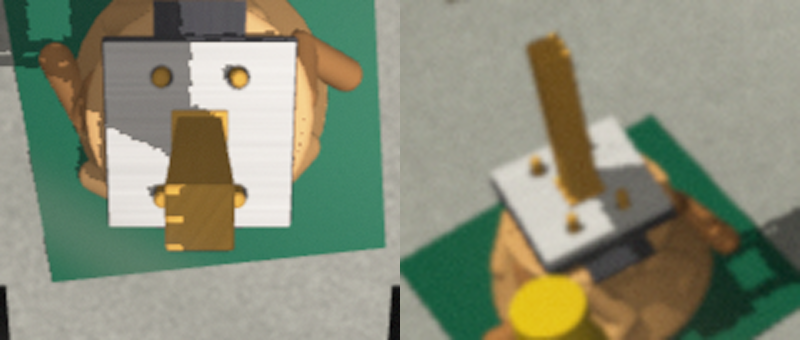

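View pics/s16.png

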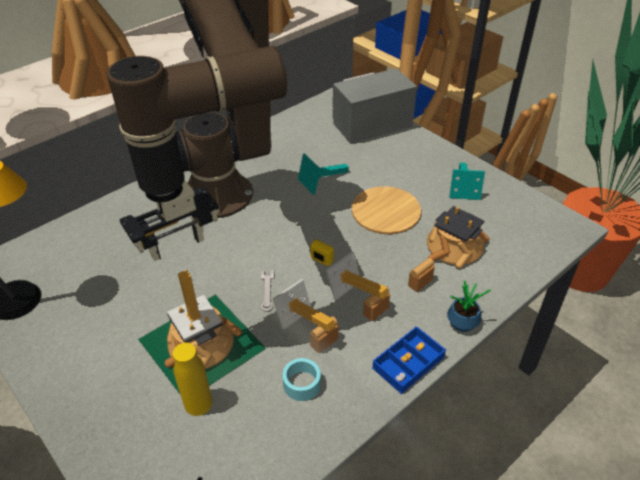

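The studs stand through the holes. The flange's top face reads 107 mm at three points, so its underside is at about 99 mm and level. The arm is clear, so I hand in.

```bash
python3 - <<'E'
from station import arm
print(arm.job_done())
E
```

```text
the job is handed in; nothing more can be done
None
```

The job is handed in at about 28 s of the 72 s allowed. stem_four, the rectangle-pattern match for the four-stud base on the mat, now stands on that base with its studs through its holes.

I lifted it off its rest with a light grip so it could swing, tipped it upright against the round board and let go. I then took it again from above, lined the holes up with the studs in the wrist camera, and lowered it until the force showed contact.

Last checks:
- **Seating:** the flange's top face read 107 mm at three points, so the underside is level at about 99 mm. Contact came at the expected plate height.
- **Position:** the stem is about 6 mm from the mat's centre, against a limit of 14 mm.
- **Release:** the fingers are open and the arm is clear of everything, with wrist force near zero.
- **Other objects:** the other two stems and the bystanders look unmoved in the scene picture. I judged that by eye and did not measure it.

No check failed. The only disagreement was an offset of about 1.5 mm between the first pose estimate and the view through the holes. I corrected that before lowering the stem over the studs.

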